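Make up two optics loan kits

TASK

Make up the two loan kits standing upright in their trays, each objective on the black pad and the other part in the bare compartment: the blue tray gets the red objective and the aluminium post holder, the orange tray gets the yellow objective and the brass beam-splitter block. Finish the blue kit completely before you touch anything for the orange one. Set the objectives down without dropping them, and leave the green objective, the black lens tube, the white-lidded dish and the small blue case where they stand.

Things in the scene. Friction and masses are not known exactly. Their poses are not given: they have to be found in the camera images.
- objective_red_c (a point): upright microscope objective, chrome barrel 29 mm in diameter and 46 mm tall, above it a red shoulder narrowing to a dark nose with the lens, 60 mm tall in all, a thin red band low on the barrel; about 140 g, standing nose up. Point: on its axis, half-way up (30 mm above its underside); z up along its axis. For the blue tray's pad.
- objective_yellow_c (a point): upright microscope objective, chrome barrel 29 mm in diameter and 46 mm tall, above it a yellow shoulder narrowing to a dark nose with the lens, 60 mm tall in all, a thin yellow band low on the barrel; about 140 g, standing nose up. Point: on its axis, half-way up (30 mm above its underside); z up along its axis. For the orange tray's pad.
- post_holder_c (a point): plain aluminium post holder standing upright: barrel 25 mm in diameter on a foot flange 40 mm in diameter and 6 mm thick, 60 mm tall in all, flat top with a black bore; about 120 g. Point: on its axis, half-way up (30 mm above its underside); z up. For the blue tray's bare compartment.
- splitter_c (a point): brass beam-splitter block, an upright square prism 32 by 32 mm and 60 mm tall with round green glass ports in its four sides and its top; about 220 g. Point: its centre, 30 mm above its underside; x and y square to its side faces, z up. For the orange tray's bare compartment.
- objective_green_c (a point): upright microscope objective, chrome barrel 29 mm in diameter and 46 mm tall, above it a green shoulder narrowing to a dark nose with the lens, 60 mm tall in all, a thin green band low on the barrel; about 140 g, standing nose up. Point: on its axis, half-way up (30 mm above its underside); z up along its axis. In neither kit: stays where it is.
- lens_tube_c (a point): black lens tube, upright cylinder 30 mm in diameter, 60 mm tall, glass in its top. Point: its centre, 30 mm above its underside. In neither kit: stays where it is.
- dish_c (a point): small round sample dish with a white lid, 51 mm in diameter, 20 mm tall. Point: its centre, 10 mm above its underside. Stays where it is.
- case_c (a point): small blue case with a white label on top, 36 mm (its x) by 46 mm (its y), 28 mm tall. Point: its centre, 14 mm above its underside. Stays where it is.
- tray_blue: blue open kit tray, fixed, 108 (its x) by 180 mm (its y), walls 14 mm high, 4 mm thick. A like cross wall in the middle makes two compartments, 100 by 84 mm inside, centred at its y = +44 and -44 mm. The one at +y has a black rubber pad (surface 8 mm above the table); the one at -y is bare (floor 4 mm above the table). Origin: centre of its underside, on the table; z up. Turned up to 17 degrees.
- tray_orange: orange open kit tray, fixed, 108 (its x) by 180 mm (its y), walls 14 mm high, 4 mm thick. A like cross wall in the middle makes two compartments, 100 by 84 mm inside, centred at its y = +44 and -44 mm. The one at -y has a black rubber pad (surface 8 mm above the table); the one at +y is bare (floor 4 mm above the table). Origin: centre of its underside, on the table; z up. Turned up to 17 degrees.
Things that resemble listed ones, but are neither listed nor needed, are in the scene too. Leave any purple look-alike of the part that bears objective_yellow_c alone.

How it is judged:
By the outcome, as a careful person would: the job done as asked, in the order asked, and still so for the second after the job is handed in, with the robot touching nothing.
It also fails if it takes over 104 s, if anything falls off the work surface, if the arm or the gripper's body presses on something with over 40 N, if the wrist force passes 120 N, or if a joint passes its speed limit or range.

ROBOT

A 7-joint arm with a two-finger parallel gripper is mounted at the origin on the work surface. World frame = base frame: x ahead of the robot, y to its left, z up, the work surface at z = 0. Lengths are in mm, angles in rad, forces in N, time in s.
With the tool pointing down it reaches from about 425 to 950 mm from the base axis. Payload 16.7 kg.
Tool frame: the origin (TCP) lies on the centre line of the jaws, within the pads' length; the fingertips stand 22 mm ahead of it and the grasp point (between the pads) lies 3 mm ahead of it (tcp_to_tips is the distance from the TCP to the fingertips, in mm); z points along the fingers, y is the direction in which the jaws open and shut (so a half turn about z gives the same grasp; the last joint's range is limited). The gripper opens to 94 mm and grips with 3 to 60 N. Pads are 16 mm wide; open, the fingers measure 119 mm over their backs; the gripper's body (75 mm by 177 mm) begins 78 mm behind the grasp point.
Start: joints at [1.093, 0.426, 0.074, 1.606, -0.034, 1.111, -0.067], TCP at [217.93, -638.813, 227.467] pointing down, gripper open.
Joint ranges: [-2.85, 2.85], [-0.5, 2.14], [-1.23, 1.37], [0.21, 2.46], [-1.02, 4.16], [0.16, 2.05], [-2.73, 2.73]. Speed limits (rad/s): [1.89, 1.89, 2.39, 2.39, 3.01, 3.01, 3.01].

INTERFACE

Orientations are given as a 3x3 rotation matrix whose columns are the frame's x, y, z axes.
In Python, from workcell import * gives the robot as it stands.
- The arm moves only by the tool servo_tool, never from a script. Its argument "rows" is a list that holds one entry, the list of rows, each a list of 7 numbers: the closure, from -1 (fully open) to 1 (shut), so that 0 is half open, then the shift along the world's x, y, z each as a share of 50 mm, from -1 to 1, then the turn, a rotation vector about the world's x, y, z each as a share of 8 degrees, from -1 to 1. In form: [[[fingers, tx, ty, tz, rx, ry, rz], ...]]. A call has 1 to 12 rows; each row shifts and turns the commanded pose from where the row before left it; what a row does not reach is not made up. A row lasts 1/8 s, in which the tool goes at most 62.5 mm and 10.7 degrees, less where a joint would pass 70% of its speed; a pose out of reach is approached as far as the arm can. A call with a number of a shift or a turn outside -1 to 1 is refused whole. A call with a gripper value outside its range is refused whole. The fingers move at their own pace and stop on an object; "squeeze" is the grip in N (left out, the last holds). Time passes only in rows, so rows that do not move let the fingers close. It gives the time, the measured TCP pose, the force and the opening at its end, in the units of the state.
- sense(): the state, without advancing time (a new reading comes with each control period).
- camera(name): name is "side" or "top" or "wrist"; returns a dict with "pixels" (400x640x3 uint8, red, green, blue), "mtx" (3x3 intrinsics, pixels), "cam_to_world" (4x4, takes a point from camera to world coordinates); the wrist camera has in their place "hand_eye" (4x4, takes a point from camera to tool coordinates, whose origin is the TCP and whose axes are the flange's). Camera axes: x right, y up, looking along -z (the intrinsics and any distortion apply to the point x, -y, -z); pixel columns grow to the right and rows downward; lengths in mm; the calibration is good to about 2 mm. A picture is of the moment at which its call begins: read the wrist's pose just before it. There is no depth.
- finish_job(): hands the job in, once; it reports no verdict.
The state is a dict: "t": time; "joint_pos": joint angles; "joint_vel": joint speeds; "effort": joint torques, N m; "tcp_pos": TCP position; "eef_rot": TCP orientation; "ft_force": force on the tool from outside, world axes, zero at the start; "ft_torque": the same for the moment, N m; "gripper_width": opening from 0.0 (shut) to 1.0 (fully open).
Only numpy, scipy, OpenCV 4.12 (cv2) and the standard library are available. Lean on these libraries where they do the work, as an engineer would, in place of code of your own. Each camera call takes 0.05 s, during which the arm holds its last target. There are 200 camera calls.

## Working session

There is one attempt and no reset: what is moved stays moved. The work goes in short steps, Python scripts to look and compute and a tool call to move; the robot and the scene stay as the last step left them, time stands still between calls to the robot, and variables do not carry over. Pictures are saved under pics/ and viewed, about 12 in all and at most 16, crops included, and the job is handed in when it is done.

Besides the shell and the picture viewer there is one more tool, called after ">>>" in YAML: its name, and indented under it one key for each argument. servo_tool: Moves the arm, as the interface text tells. Shift numbers are shares of 50 mm and turn numbers shares of 8 degrees, none past 1 either way. Its arguments: {"type":"object","properties":{"rows":{"type":"array"},"squeeze":{"type":"number"}},"required":["rows"]}

```bash
mkdir -p pics
cat > h.py <<'E'
from workcell import *
import numpy as np, cv2
def snap(n,f):
    s=sense(); c=camera(n); cv2.imwrite(f'pics/{f}.png',c['pixels'][:,:,::-1]); 
    M=np.array(c['cam_to_world']) if 'cam_to_world' in c else None
    if M is None:
        T=np.eye(4);T[:3,:3]=s['eef_rot'];T[:3,3]=s['tcp_pos'];M=T@np.array(c['hand_eye'])
    np.savez(f'pics/{f}.npz',K=c['mtx'],M=M,dist=np.array(c.get('dist',c.get('distortion',[0,0,0,0,0]))))
    return c
def p2w(f,u,v,z):
    d=np.load(f'pics/{f}.npz');K,M=d['K'],d['M']
    x,y=cv2.undistortPoints(np.array([[[u,v]]],float),K,d['dist'].astype(float))[0,0]
    r=M[:3,:3]@np.array([x,-y,-1]);o=M[:3,3];return (o+r*(z-o[2])/r[2]).round(1)
E
python3 - <<'E'
from h import *
s=sense();print(s)
for n in('top','side'):
    c=snap(n,n+'0');print(c.keys(),np.array(c['mtx']).round(1).tolist(),np.array(c['cam_to_world']).round(2).tolist())
c=snap('wrist','w0');print(c.keys(),c['hand_eye'])
E
```

```text
{'t': 0.0, 'joint_pos': array([ 1.09249277,  0.42671438,  0.0738149 ,  1.6065969 , -0.03407786,
        1.11080583, -0.06711316]), 'joint_vel': array([-0.0009495 ,  0.0005061 ,  0.00058246, -0.00071398, -0.00073876,
       -0.00046785, -0.00245064]), 'effort': array([-7.52169071e-04, -9.35809994e+01,  3.66648763e+00, -4.54199588e+01,
       -4.88168187e-02,  1.98649132e-02,  1.98837283e-04]), 'tcp_pos': array([ 217.82073656, -638.45711877,  226.79074632]), 'eef_rot': array([[ 9.46429957e-01,  3.22908791e-01, -4.99731333e-04],
       [ 3.22909163e-01, -9.46429247e-01,  1.16359600e-03],
       [-9.72249721e-05, -1.26262994e-03, -9.99999198e-01]]), 'ft_force': array([0.16832918, 0.23995919, 0.19371927]), 'ft_torque': array([-0.02137857, -0.01113494, -0.00592527]), 'gripper_width': 1.0015601602162585}
dict_keys(['pixels', 'mtx', 'cam_to_world']) [[389.7, 0.0, 317.9], [0.0, 389.7, 204.7], [0.0, 0.0, 1.0]] [[0.02, 0.98, -0.2, 314.63], [-1.0, 0.02, 0.02, 11.1], [0.02, 0.2, 0.98, 1020.05], [0.0, 0.0, 0.0, 1.0]]
dict_keys(['pixels', 'mtx', 'cam_to_world']) [[381.6, 0.0, 324.0], [0.0, 381.6, 198.0], [0.0, 0.0, 1.0]] [[0.81, 0.44, -0.4, 186.94], [-0.59, 0.6, -0.54, -429.93], [0.0, 0.67, 0.74, 620.03], [0.0, 0.0, 0.0, 1.0]]
dict_keys(['pixels', 'mtx', 'hand_eye']) [[-1.04317667e-04  9.60601811e-01  2.77928318e-01  8.14910593e+01]
 [ 9.99999569e-01  3.56694837e-04 -8.57501986e-04 -1.67581479e-01]
 [-9.22853557e-04  2.77928109e-01 -9.60601434e-01 -1.57683526e+02]
 [ 0.00000000e+00  0.00000000e+00  0.00000000e+00  1.00000000e+00]]
```

View pics/top0.png

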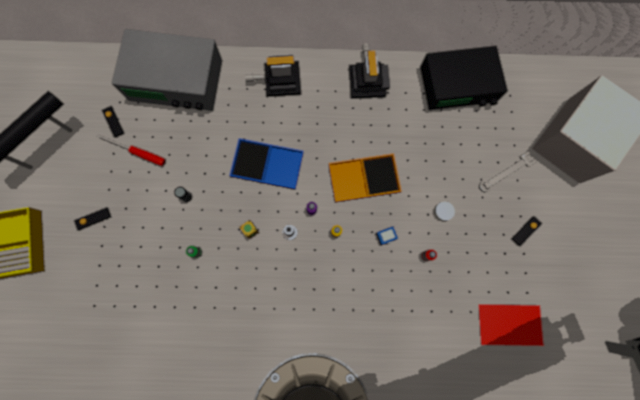

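View pics/side0.png

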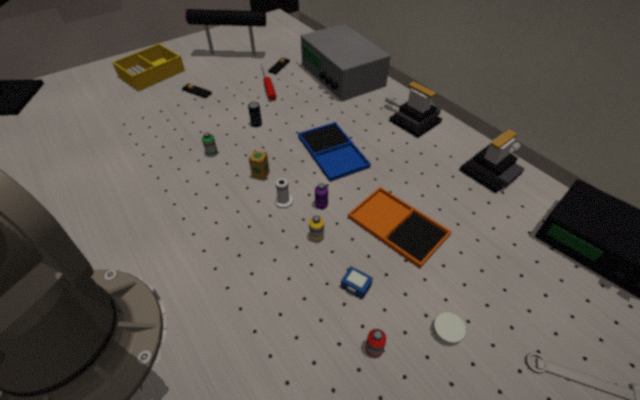

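The top view shows blue tray (267,164), orange tray (365,178), red objective (429,255), yellow (337,231), purple look-alike (311,208), post holder (290,231), splitter (249,229), green (194,251), lens tube (183,193), dish (445,211) and case (387,236). The side view agrees.

Run:
```python
from h import *
im=cv2.imread('pics/top0.png');
for n,u,v,z in [('red',429,255,45),('yellow',337,231,45),('purple',311,208,45),('post',290,230,60),('split',249,229,60),('green',194,251,45),('tube',183,190,60),('dish',445,211,20),('case',387,236,28),('blue',267,164,10),('orange',365,178,10)]:
    p=p2w('top0',u,v,z);print(n,p,np.hypot(*p[:2]).round())
hsv=cv2.cvtColor(im,cv2.COLOR_BGR2HSV)
def tray(name,lo,hi,box):
    m=cv2.inRange(hsv,lo,hi);x0,x1,y0,y1=box;k=np.zeros_like(m);k[y0:y1,x0:x1]=m[y0:y1,x0:x1]
    pts=cv2.findNonZero(k);r=cv2.minAreaRect(pts);b=cv2.boxPoints(r)
    w=np.array([p2w('top0',u,v,12) for u,v in b]);print(name,b.round(1).tolist(),w.tolist(),w.mean(0),np.linalg.norm(np.diff(w,axis=0),axis=1))
tray('blue',(100,120,60),(125,255,255),(222,310,130,195))
tray('or',(8,140,120),(25,255,255),(322,408,145,208))
cv2.imwrite('pics/c1.png',cv2.resize(im[120:280,170:460],(800,441),interpolation=cv2.INTER_CUBIC))
```

```text
red [ 387.7 -287.    45. ] 482.0
yellow [443.8 -56.1  45. ] 447.0
purple [501.4  10.6  45. ] 502.0
post [442.   61.5  60. ] 446.0
split [442.6 162.8  60. ] 472.0
green [387.2 298.   45. ] 489.0
tube [538. 333.  60.] 633.0
dish [ 505.4 -341.6   20. ] 610.0
case [ 435.6 -185.7   28. ] 474.0
blue [626.3 131.4  10. ] 640.0
orange [ 593.2 -132.9   10. ] 608.0
blue [[229.6999969482422, 175.6999969482422], [237.1999969482422, 137.8000030517578], [302.6000061035156, 150.89999389648438], [295.0, 188.8000030517578]] [[590.9, 229.0, 12.0], [697.9, 215.0, 12.0], [664.8, 36.4, 12.0], [558.8, 54.0, 12.0]] [628.1 133.6  12. ] [107.91200119 181.64132239 107.45119823]
or [[328.20001220703125, 163.0], [394.5, 152.39999389648438], [400.6000061035156, 191.0], [334.3999938964844, 201.60000610351562]] [[632.4, -33.3, 12.0], [666.7, -213.6, 12.0], [558.9, -227.7, 12.0], [526.3, -50.9, 12.0]] [ 596.075 -131.375   12.   ] [183.53359366 108.71821375 179.78042163]
```

View pics/c1.png

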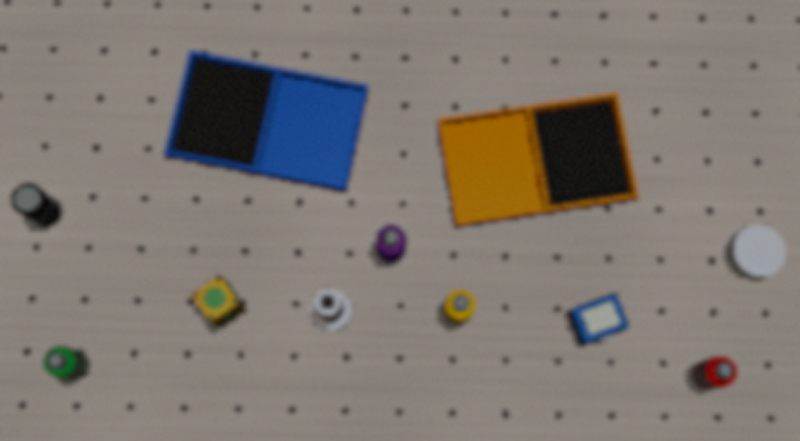

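>>> servo_tool:
  rows:
    - [[-1,0.42,0.88,0,0,0,0],[-1,0.42,0.88,0,0,0,0],[-1,0.42,0.88,0,0,0,0],[-1,0.42,0.88,0,0,0,0],[-1,0.43,0.88,0,0,0,0],[-1,0.43,0.88,0,0,0,0],[-1,0.43,0.88,0,0,0,0],[-1,0.43,0.88,0,0,0,0],[-1,0,0,0,0,0,0],[-1,0,0,0,0,0,0]]
  squeeze: 30

```text
t: 1.4
tcp_pos: [387.7, -287.2, 227.5]
eef_rot: [[0.946, 0.323, -0.0], [0.323, -0.946, -0.0], [-0.0, 0.0, -1.0]]
ft_force: [0.2, -0.2, 1.0]
gripper_width: 1.0
```

Run:
```python
from h import *
c=snap('wrist','w1');s=sense();print(s['t'],s['tcp_pos'],s['joint_pos'])
```

```text
1.45 [ 387.48880556 -287.58525957  227.4328622 ] [ 0.63467773  0.11712177 -0.14005554  2.01756881  0.01949144  1.00820144
 -0.75788813]
```

View pics/w1.png

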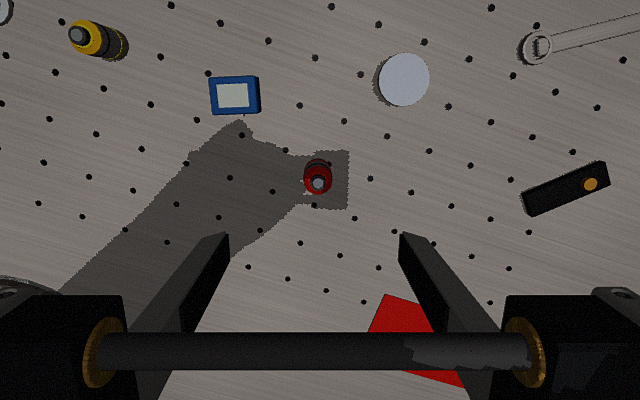

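The red objective is the only red-shouldered one: nose (318,183), shoulder centre (317,177), between the jaws. Nothing blocks the fingers.

Run:
```python
from h import *
print(p2w('w1',318,183,60),p2w('w1',317.5,177,50))
hsv=cv2.cvtColor(cv2.imread('pics/w1.png'),cv2.COLOR_BGR2HSV)
m=cv2.inRange(hsv,(0,120,50),(8,255,255))|cv2.inRange(hsv,(172,120,50),(180,255,255));m[:140]=0;m[220:]=0
print(cv2.boundingRect(m),p2w('w1',*(cv2.findNonZero(m).mean((0,1))),48))
```

```text
[ 389.9 -290.9   60. ] [ 393.2 -289.4   50. ]
(304, 159, 29, 36) [ 392.  -289.6   48. ]
```

>>> servo_tool:
  rows:
    - [[-1,0.08,-0.05,-0.8,0,0,0],[-1,0,0,-0.8,0,0,0],[-1,0,0,-0.8,0,0,0],[-1,0,0,-0.8,0,0,0],[-1,0,0,-0.75,0,0,0],[-1,0,0,0,0,0,0],[1,0,0,0,0,0,0],[1,0,0,0,0,0,0],[1,0,0,0,0,0,0],[1,0,0,0,0,0,0],[1,0,0,0,0,0,0],[1,0,0,0,0,0,0]]
  squeeze: 30

```text
t: 2.95
tcp_pos: [391.9, -289.3, 30.0]
eef_rot: [[0.946, 0.323, 0.0], [0.323, -0.946, 0.0], [0.0, -0.0, -1.0]]
ft_force: [-0.3, -0.0, 0.9]
gripper_width: 0.399
```

>>> servo_tool:
  rows:
    - [[1,0,0,0,0,0,0],[1,0,0,0,0,0,0],[1,0,0,0,0,0,0],[1,0,0,0,0,0,0]]

```text
t: 3.45
tcp_pos: [391.9, -289.3, 29.9]
eef_rot: [[0.946, 0.323, -0.0], [0.323, -0.946, 0.0], [-0.0, -0.0, -1.0]]
ft_force: [-0.4, -0.4, -1.2]
gripper_width: 0.292
```

>>> servo_tool:
  rows:
    - [[1,0,0,0,0,0,0],[1,0,0,0,0,0,0],[1,0,0,0.4,0,0,0],[1,0,0,0.6,0,0,0],[1,0,0,0.8,0,0,0],[1,0,0,0.6,0,0,0],[1,0,0,0,0,0,0]]

```text
t: 4.32
tcp_pos: [392.9, -290.0, 152.0]
eef_rot: [[0.946, 0.323, 0.003], [0.323, -0.947, -0.002], [0.002, 0.003, -1.0]]
ft_force: [0.8, 0.4, -1.4]
gripper_width: 0.294
```

>>> servo_tool:
  rows:
    - [[1,0.3,0.58,0,0,0,0],[1,0.4,0.78,0,0,0,0],[1,0.4,0.78,0,0,0,0],[1,0.45,0.86,0,0,0,0],[1,0.45,0.86,0,0,0,0],[1,0.45,0.86,0,0,0,0],[1,0.45,0.86,0,0,0,0],[1,0.45,0.86,0,0,0,0],[1,0.45,0.86,0,0,0,0],[1,0.4,0.78,0,0,0,0],[1,0.4,0.78,0,0,0,0],[1,0.26,0.46,0,0,0,0]]

```text
t: 5.82
tcp_pos: [634.8, 179.1, 148.3]
eef_rot: [[0.946, 0.325, -0.002], [0.325, -0.946, 0.0], [-0.002, -0.001, -1.0]]
ft_force: [0.1, -0.6, -2.0]
gripper_width: 0.291
```

>>> servo_tool:
  rows:
    - [[1,0,0,0,0,0,0],[1,0,0,0,0,0,0]]

```text
t: 6.08
tcp_pos: [634.3, 175.8, 148.8]
eef_rot: [[0.947, 0.322, -0.002], [0.322, -0.947, -0.001], [-0.002, 0.0, -1.0]]
ft_force: [0.1, 0.0, -0.5]
gripper_width: 0.293
```

Run:
```python
from h import *
c=snap('wrist','w2');s=sense();print(s['t'],s['tcp_pos'],s['joint_pos'])
```

```text
6.125 [634.4460804  175.47816558 149.19364281] [-0.11865719  0.49452712 -0.33631517  1.69653902  0.18952578  0.98388572
 -1.76618199]
```

View pics/w2.png

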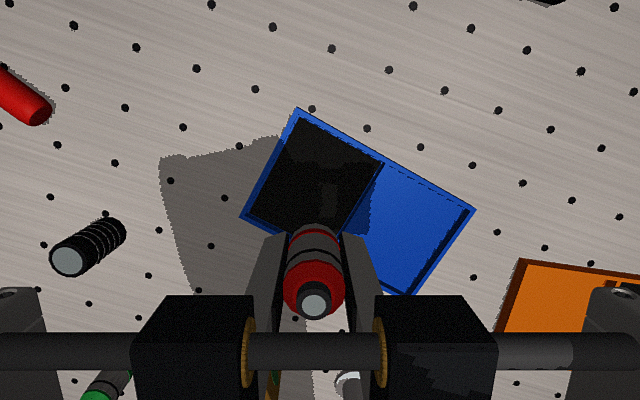

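The wrist view shows the red objective held upright. The blue tray's corners are at (297,107), (476,209) and (240,216), and the pad compartment is below the objective.

Run:
```python
from h import *
a,b,c=[p2w('w2',u,v,14) for u,v in((297,107),(476,209),(240,216))]
print(a,b,c,(b+c)/2,np.linalg.norm(a-b),np.linalg.norm(a-c)); C=(b+c)/2; y=(a-b)/np.linalg.norm(a-b);print(y,C+44*y,C-44*y)
```

```text
[698.2 211.7  14. ] [666.3  35.9  14. ] [593.3 230.4  14. ] [629.8  133.15  14.  ] 178.67078664403982 106.55374230875243
[0.17854066 0.98393253 0.        ] [637.655789   176.44303153  14.        ] [621.944211    89.85696847  14.        ]
```

>>> servo_tool:
  rows:
    - [[1,0.04,0.01,-0.6,0,0,0],[1,0,0,-0.6,0,0,0],[1,0,0,-0.6,0,0,0],[1,0,0,-0.25,0,0,0],[1,0,0,-0.1,0,0,0],[1,0,0,0,0,0,0],[1,0,0,-0.03,0,0,0],[1,0,0,0,0,0,0]]

```text
t: 7.12
tcp_pos: [637.2, 177.2, 41.5]
eef_rot: [[0.946, 0.323, 0.001], [0.323, -0.946, 0.0], [0.001, 0.0, -1.0]]
ft_force: [-0.1, -0.4, -0.4]
gripper_width: 0.295
```

>>> servo_tool:
  rows:
    - [[1,0,0,-0.03,0,0,0],[1,0,0,-0.03,0,0,0],[1,0,0,0,0,0,0]]

```text
t: 7.5
tcp_pos: [637.0, 177.2, 37.9]
eef_rot: [[0.946, 0.323, 0.0], [0.323, -0.946, 0.0], [0.0, -0.0, -1.0]]
ft_force: [0.5, 0.6, -1.1]
gripper_width: 0.296
```

>>> servo_tool:
  rows:
    - [[1,0,0,-0.01,0,0,0],[1,0,0,0,0,0,0]]

```text
t: 7.75
tcp_pos: [637.0, 177.2, 37.9]
eef_rot: [[0.946, 0.323, 0.0], [0.323, -0.946, 0.0], [0.0, 0.0, -1.0]]
ft_force: [-2.1, -1.1, 6.9]
gripper_width: 0.295
```

>>> servo_tool:
  rows:
    - [[0,0,0,0,0,0,0],[0,0,0,0,0,0,0],[0,0,0,0,0,0,0],[0,0,0,0,0,0,0],[0,0,0,0.4,0,0,0],[0,0,0,0.8,0,0,0],[0,0,0,0.8,0,0,0],[0,0,0,0.8,0,0,0],[0,0,0,0.8,0,0,0]]

```text
t: 8.88
tcp_pos: [636.8, 177.3, 220.5]
eef_rot: [[0.946, 0.323, 0.001], [0.323, -0.946, 0.001], [0.001, -0.0, -1.0]]
ft_force: [0.0, 0.4, -0.6]
gripper_width: 0.503
```

>>> servo_tool:
  rows:
    - [[0,-0.5,-0.3,0,0,0,0],[0,-0.7,-0.4,0,0,0,0],[0,-0.7,-0.4,0,0,0,0],[0,-0.7,-0.4,0,0,0,0],[0,-0.7,-0.4,0,0,0,0],[0,-0.6,-0.4,0,0,0,0],[0,0,0,0,0,0,0],[0,0,0,0,0,0,0]]

```text
t: 9.88
tcp_pos: [442.6, 62.6, 218.6]
eef_rot: [[0.946, 0.323, 0.002], [0.323, -0.946, 0.0], [0.002, 0.0, -1.0]]
ft_force: [0.1, 0.3, 0.7]
gripper_width: 0.499
```

Run:
```python
from h import *
c=snap('wrist','w3');s=sense();print(s['t'],s['tcp_pos'],s['joint_pos'])
snap('top','top1');snap('side','side1')
a=cv2.imread('pics/side1.png')[100:260,230:470]
b=cv2.imread('pics/w3.png')
cv2.imwrite('pics/v3.png',np.vstack([cv2.resize(b[:260],(640,260)),cv2.resize(a,(480,320)).copy() if 0 else cv2.copyMakeBorder(cv2.resize(a,(480,320)),0,0,0,160,cv2.BORDER_CONSTANT)]))
```

```text
9.925 [442.71717152  62.75962292 218.27263078] [ 0.06475264  0.07873108 -0.36433601  2.0862981   0.03380135  0.98049875
 -1.55888509]
```

View pics/v3.png

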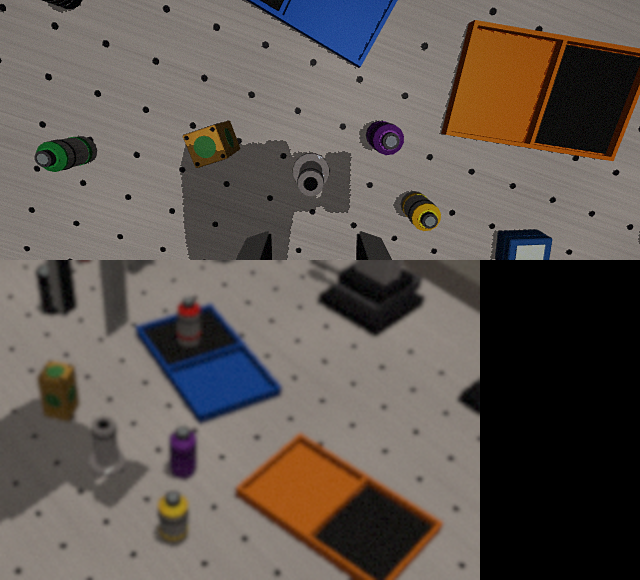

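The red objective stands upright on the blue pad. In the wrist view the post holder's bore is at (310,183), with the splitter top at (206,146), the yellow nose at (429,220) and the purple nose at (389,141).

Run:
```python
from h import *
print('bore',p2w('w3',310.5,183,60),'flange',p2w('w3',310,172,5),'yellow',p2w('w3',429,220.5,60),'purple',p2w('w3',390,141,60),'split',p2w('w3',206,146,60))
b=cv2.imread('pics/w3.png');cv2.imwrite('pics/c3.png',np.hstack([cv2.resize(b[110:180,170:250],None,fx=5,fy=5),cv2.resize(b[140:210,280:340],None,fx=5,fy=5)]))
```

```text
bore [445.   66.3  60. ] flange [443.5  66.8   5. ] yellow [446.6 -53.1  60. ] purple [504.9  11.1  60. ] split [447.1 166.5  60. ]
```

View pics/c3.png

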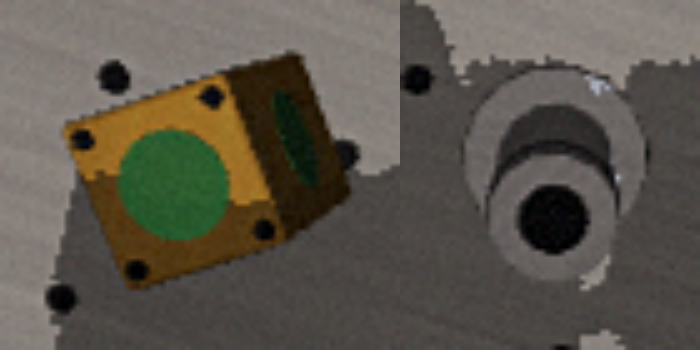

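>>> servo_tool:
  rows:
    - [[0,0.04,0.07,-0.8,0,0,0],[0,0,0,-0.8,0,0,0],[0,0,0,-0.8,0,0,0],[0,0,0,-0.8,0,0,0],[0,0,0,-0.38,0,0,0],[0,0,0,0,0,0,0],[1,0,0,0,0,0,0],[1,0,0,0,0,0,0],[1,0,0,0,0,0,0],[1,0,0,0,0,0,0],[1,0,0,0,0,0,0],[1,0,0,0,0,0,0]]

```text
t: 11.52
tcp_pos: [444.6, 65.8, 39.3]
eef_rot: [[0.947, 0.323, 0.001], [0.323, -0.947, 0.0], [0.001, 0.0, -1.0]]
ft_force: [-1.0, 0.4, 8.8]
gripper_width: 0.26
```

>>> servo_tool:
  rows:
    - [[1,0,0,0,0,0,0],[1,0,0,0,0,0,0]]

```text
t: 11.78
tcp_pos: [444.6, 65.8, 39.3]
eef_rot: [[0.947, 0.323, 0.002], [0.323, -0.947, 0.0], [0.002, 0.0, -1.0]]
ft_force: [-1.6, -0.3, 8.3]
gripper_width: 0.264
```

>>> servo_tool:
  rows:
    - [[1,0,0,0.4,0,0,0],[1,0,0,0.8,0,0,0],[1,0,0,0.6,0,0,0],[1,0,0,0.4,0,0,0],[1,0.5,0.08,0,0,0,0],[1,0.8,0.1,0,0,0,0],[1,0.8,0.1,0,0,0,0],[1,0.8,0.1,0,0,0,0],[1,0.62,0.1,0,0,0,0],[1,0,0,0,0,0,0],[1,0,0,0,0,0,0]]

```text
t: 13.15
tcp_pos: [619.2, 89.6, 148.4]
eef_rot: [[0.946, 0.323, -0.001], [0.323, -0.946, -0.0], [-0.001, -0.0, -1.0]]
ft_force: [0.2, 0.0, -1.4]
gripper_width: 0.259
```

>>> servo_tool:
  rows:
    - [[1,0.04,0,-0.6,0,0,0],[1,0,0,-0.6,0,0,0],[1,0,0,-0.6,0,0,0],[1,0,0,-0.2,0,0,0],[1,0,0,-0.03,0,0,0],[1,0,0,0,0,0,0],[1,0,0,0,0,0,0]]

```text
t: 14.02
tcp_pos: [622.5, 89.8, 48.0]
eef_rot: [[0.946, 0.323, 0.001], [0.323, -0.946, 0.0], [0.001, 0.0, -1.0]]
ft_force: [-0.2, -0.7, -1.0]
gripper_width: 0.264
```

>>> servo_tool:
  rows:
    - [[1,0,0,-0.04,0,0,0],[1,0,0,-0.03,0,0,0],[1,0,0,-0.01,0,0,0],[1,0,0,0,0,0,0]]

```text
t: 14.52
tcp_pos: [622.0, 89.6, 43.3]
eef_rot: [[0.946, 0.323, 0.0], [0.323, -0.946, -0.0], [0.0, 0.0, -1.0]]
ft_force: [-2.9, -0.7, 5.7]
gripper_width: 0.262
```

>>> servo_tool:
  rows:
    - [[0,0,0,0,0,0,0],[0,0,0,0,0,0,0],[0,0,0,0,0,0,0],[0,0,0,0,0,0,0],[0,0,0,0.4,0,0,0],[0,0,0,0.8,0,0,0],[0,0,0,0.8,0,0,0],[0,0,0,0.8,0,0,0],[0,0,0,0.7,0,0,0]]

```text
t: 15.65
tcp_pos: [622.0, 89.8, 221.2]
eef_rot: [[0.946, 0.323, 0.002], [0.323, -0.946, 0.0], [0.002, 0.0, -1.0]]
ft_force: [-0.2, -0.2, -0.0]
gripper_width: 0.502
```

>>> servo_tool:
  rows:
    - [[0,-0.5,-0.4,0,0,0,0],[0,-0.75,-0.6,0,0,0,0],[0,-0.75,-0.6,0,0,0,0],[0,-0.75,-0.65,0,0,0,0],[0,-0.75,-0.6,0,0,0,0],[0,0,0,0,0,0,0],[0,0,0,0,0,0,0]]

```text
t: 16.52
tcp_pos: [447.5, -52.6, 219.2]
eef_rot: [[0.946, 0.323, 0.002], [0.323, -0.946, -0.0], [0.002, 0.001, -1.0]]
ft_force: [-0.1, 0.0, -0.8]
gripper_width: 0.502
```

Run:
```python
from h import *
c=snap('wrist','w4');s=sense();print(s['t'],s['tcp_pos'])
snap('top','top2');snap('side','side2')
a=cv2.imread('pics/side2.png')[100:260,230:470]
b=cv2.imread('pics/w4.png')
cv2.imwrite('pics/v4.png',np.vstack([b[:260],cv2.copyMakeBorder(cv2.resize(a,(480,320)),0,0,0,160,cv2.BORDER_CONSTANT)]))
```

```text
16.575 [447.70162509 -52.19876261 218.84128204]
```

View pics/v4.png

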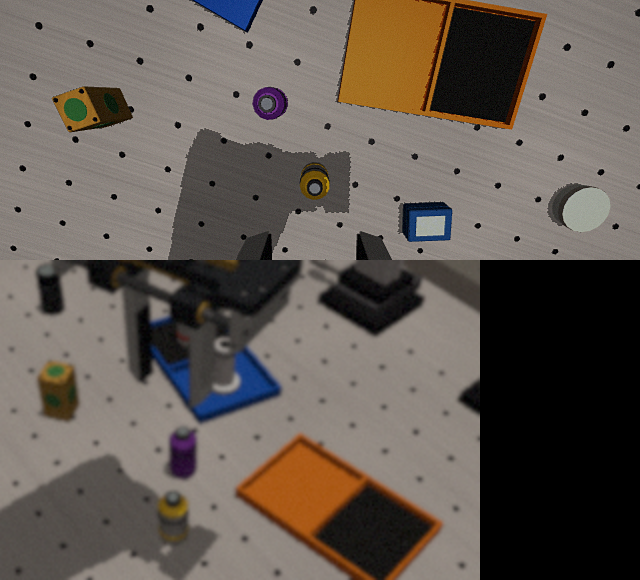

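The post holder stands in the blue tray's bare compartment. The yellow objective has its nose at (314,187) and a yellow shoulder; the purple look-alike at (269,102) stays. The orange tray's corners are (545,12), (511,128) and (338,102).

Run:
```python
from h import *
print(p2w('w4',314.5,187,60),p2w('w4',314.5,179,48))
a,b,c=[p2w('w4',u,v,14) for u,v in((511,128),(338,102),(545,14))]
C=(b+c)/2; y=(b-a)/np.linalg.norm(a-b);print(a,b,c,C,np.linalg.norm(a-b),np.linalg.norm(a-c),y,C+44*y,C-44*y)
b=cv2.imread('pics/top2.png')[125:205,220:320];cv2.imwrite('pics/c4.png',np.hstack([cv2.resize(b,None,fx=4,fy=4),cv2.resize(cv2.imread('pics/w4.png')[80:210,250:350],None,fx=3.2*320/416,fy=320/130)]))
```

```text
[447.3 -53.7  60. ] [451.9 -52.2  48. ]
[ 559.7 -227.6   14. ] [526.8 -51.6  14. ] [ 664.4 -208.3   14. ] [ 595.6  -129.95   14.  ] 179.0486246805599 106.46398452058793 [-0.18374897  0.9829732   0.        ] [587.51504541 -86.69917909  14.        ] [ 603.68495459 -173.20082091   14.        ]
```

View pics/c4.png

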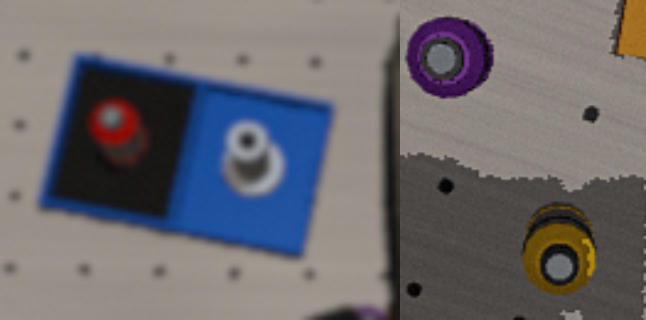

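The blue kit is complete, with both parts upright in their own compartments. The crop confirms yellow as the target, distinct from purple.

>>> servo_tool:
  rows:
    - [[0,0.02,-0.02,-0.8,0,0,0],[0,0,0,-0.8,0,0,0],[0,0,0,-0.8,0,0,0],[0,0,0,-0.8,0,0,0],[0,0,0,-0.56,0,0,0],[0,0,0,0,0,0,0],[1,0,0,0,0,0,0],[1,0,0,0,0,0,0],[1,0,0,0,0,0,0],[1,0,0,0,0,0,0],[1,0,0,0,0,0,0],[1,0,0,0,0,0,0]]

```text
t: 18.18
tcp_pos: [448.7, -53.8, 30.9]
eef_rot: [[0.946, 0.323, 0.002], [0.323, -0.946, -0.0], [0.002, 0.001, -1.0]]
ft_force: [-1.1, 1.2, 10.1]
gripper_width: 0.294
```

>>> servo_tool:
  rows:
    - [[1,0,0,0,0,0,0],[1,0,0,0,0,0,0]]

```text
t: 18.42
tcp_pos: [448.7, -53.8, 30.9]
eef_rot: [[0.946, 0.323, 0.002], [0.323, -0.946, -0.0], [0.002, 0.001, -1.0]]
ft_force: [-1.6, 0.3, 9.8]
gripper_width: 0.297
```

>>> servo_tool:
  rows:
    - [[1,0,0,0.4,0,0,0],[1,0,0,0.8,0,0,0],[1,0,0,0.8,0,0,0],[1,0,0,0.4,0,0,0],[1,0.4,-0.3,0,0,0,0],[1,0.7,-0.55,0,0,0,0],[1,0.7,-0.55,0,0,0,0],[1,0.7,-0.55,0,0,0,0],[1,0.6,-0.45,0,0,0,0],[1,0,0,0,0,0,0],[1,0,0,0,0,0,0]]

```text
t: 19.8
tcp_pos: [602.3, -173.4, 149.9]
eef_rot: [[0.946, 0.323, -0.001], [0.323, -0.946, 0.0], [-0.0, -0.001, -1.0]]
ft_force: [-0.6, -0.3, -1.6]
gripper_width: 0.298
```

>>> servo_tool:
  rows:
    - [[1,0.01,0,-0.6,0,0,0],[1,0,0,-0.6,0,0,0],[1,0,0,-0.6,0,0,0],[1,0,0,-0.25,0,0,0],[1,0,0,-0.08,0,0,0],[1,0,0,0,0,0,0],[1,0,0,0,0,0,0]]

```text
t: 20.68
tcp_pos: [604.0, -173.9, 44.5]
eef_rot: [[0.946, 0.323, 0.001], [0.323, -0.946, -0.0], [0.001, 0.001, -1.0]]
ft_force: [0.8, -0.8, -1.8]
gripper_width: 0.294
```

>>> servo_tool:
  rows:
    - [[1,0,0,-0.05,0,0,0],[1,0,0,-0.03,0,0,0],[1,0,0,-0.02,0,0,0],[1,0,0,0,0,0,0]]

```text
t: 21.18
tcp_pos: [603.5, -173.8, 39.0]
eef_rot: [[0.946, 0.323, 0.0], [0.323, -0.946, -0.0], [0.0, 0.0, -1.0]]
ft_force: [-3.6, 1.3, 8.5]
gripper_width: 0.294
```

>>> servo_tool:
  rows:
    - [[0,0,0,0,0,0,0],[0,0,0,0,0,0,0],[0,0,0,0,0,0,0],[0,0,0,0,0,0,0],[0,0,0,0.4,0,0,0],[0,0,0,0.8,0,0,0],[0,0,0,0.8,0,0,0],[0,0,0,0.8,0,0,0],[0,0,0,0.8,0,0,0]]

```text
t: 22.3
tcp_pos: [603.4, -173.8, 221.5]
eef_rot: [[0.946, 0.323, 0.001], [0.323, -0.946, -0.0], [0.001, 0.001, -1.0]]
ft_force: [-0.4, -0.7, 0.4]
gripper_width: 0.5
```

>>> servo_tool:
  rows:
    - [[0,-0.2,0.4,0,0,0,0],[0,-0.36,0.8,0,0,0,0],[0,-0.36,0.8,0,0,0,0],[0,-0.36,0.8,0,0,0,0],[0,-0.36,0.8,0,0,0,0],[0,-0.36,0.8,0,0,0,0],[0,-0.36,0.8,0,0,0,0],[0,-0.36,0.8,0,0,0,0],[0,-0.36,0.8,0,0,0,0],[0,0,0,0,0,0,0],[0,0,0,0,0,0,0]]

```text
t: 23.68
tcp_pos: [449.1, 165.9, 218.6]
eef_rot: [[0.946, 0.323, 0.0], [0.323, -0.946, -0.0], [0.0, 0.0, -1.0]]
ft_force: [-0.1, -0.1, -0.1]
gripper_width: 0.501
```

Run:
```python
from h import *
c=snap('wrist','w5');s=sense();print(s['t'],s['tcp_pos'],s['joint_pos'])
snap('side','side3')
w=np.array([p2w('w3',u,v,60) for u,v in((183,135),(215,124.6),(227,158.4),(196,168))]);print(w.tolist(),w.mean(0))
e=np.diff(np.vstack([w,w[:1]]),axis=0);print(np.degrees(np.arctan2(e[:,1],e[:,0]))%90,np.linalg.norm(e,axis=1))
a=cv2.imread('pics/side3.png')[130:290,300:470]
b=cv2.imread('pics/w5.png')[110:230,230:400]
cv2.imwrite('pics/v5.png',np.hstack([cv2.resize(b,None,fx=2.5,fy=2.5),cv2.resize(a,(319,300))]))
```

```text
23.725 [449.4149695  165.44958299 218.55137214] [-0.05354482  0.14418681 -0.47039236  2.01859677  0.07811636  0.99578656
 -1.80503408]
[[450.1, 188.3, 60.0], [468.2, 163.6, 60.0], [442.3, 145.7, 60.0], [424.5, 170.3, 60.0]] [446.275 166.975  60.   ]
[36.23371984 34.64911435 35.88864296 35.11201118] [30.6218876  31.48364655 30.3644529  31.29472799]
```

View pics/v5.png

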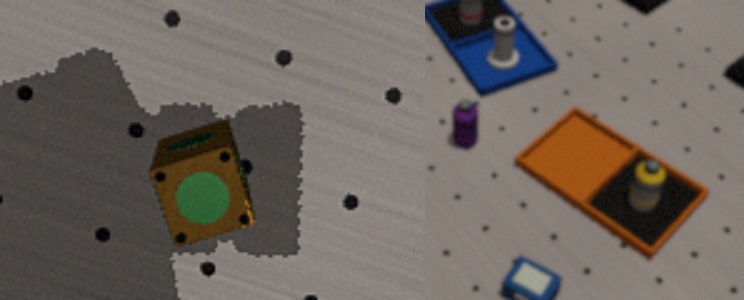

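Yellow stands upright on the orange pad. The brass block is below, with its top port at about (311,189) in the full wrist image and its yaw at 35.5° (mod 90), so the tool turns +16.7°.

Run:
```python
from h import *
print(p2w('w5',311.3,189.2,60))
```

```text
[445.8 166.9  60. ]
```

>>> servo_tool:
  rows:
    - [[0,0,0,0,0,0,0.7],[0,0,0,0,0,0,0.7],[0,0,0,0,0,0,0.7],[0,0,0,0,0,0,0]]

```text
t: 24.28
tcp_pos: [449.7, 165.4, 218.4]
eef_rot: [[0.814, 0.581, -0.0], [0.581, -0.814, -0.0], [-0.0, -0.0, -1.0]]
ft_force: [-0.4, -0.3, -0.1]
gripper_width: 0.499
```

>>> servo_tool:
  rows:
    - [[0,-0.07,0.03,-0.8,0,0,0],[0,0,0,-0.8,0,0,0],[0,0,0,-0.8,0,0,0],[0,0,0,-0.8,0,0,0],[0,0,0,-0.5,0,0,0],[0,0,0,0,0,0,0],[1,0,0,0,0,0,0],[1,0,0,0,0,0,0],[1,0,0,0,0,0,0],[1,0,0,0,0,0,0],[1,0,0,0,0,0,0],[1,0,0,0,0,0,0]]

```text
t: 25.78
tcp_pos: [446.7, 167.8, 34.6]
eef_rot: [[0.813, 0.582, 0.002], [0.582, -0.813, 0.0], [0.002, 0.001, -1.0]]
ft_force: [-1.3, -1.4, 9.1]
gripper_width: 0.339
```

>>> servo_tool:
  rows:
    - [[1,0,0,0,0,0,0],[1,0,0,0,0,0,0]]

```text
t: 26.02
tcp_pos: [446.7, 167.8, 34.6]
eef_rot: [[0.813, 0.582, 0.002], [0.582, -0.813, 0.0], [0.002, 0.001, -1.0]]
ft_force: [-1.2, -1.0, 8.9]
gripper_width: 0.34
```

>>> servo_tool:
  rows:
    - [[1,0,0,0.4,0,0,0],[1,0,0,0.8,0,0,0],[1,0,0,0.8,0,0,0],[1,0,0,0.4,0,0,0],[1,0.3,-0.5,0,0,0,-0.5],[1,0.4,-0.75,0,0,0,-0.5],[1,0.4,-0.75,0,0,0,-0.5],[1,0.45,-0.8,0,0,0,-0.5],[1,0.45,-0.8,0,0,0,-0.5],[1,0.45,-0.8,0,0,0,-0.5],[1,0.37,-0.7,0,0,0,-0.1],[1,0,0,0,0,0,0]]

```text
t: 27.52
tcp_pos: [587.2, -91.8, 152.6]
eef_rot: [[0.983, 0.181, -0.001], [0.181, -0.983, -0.001], [-0.001, 0.001, -1.0]]
ft_force: [0.0, 0.6, -2.9]
gripper_width: 0.341
```

>>> servo_tool:
  rows:
    - [[1,0,0,0,0,0,0]]

```text
t: 27.65
tcp_pos: [586.3, -87.7, 152.9]
eef_rot: [[0.982, 0.187, -0.001], [0.187, -0.982, 0.0], [-0.001, -0.0, -1.0]]
ft_force: [-0.5, 0.1, -2.5]
gripper_width: 0.338
```

>>> servo_tool:
  rows:
    - [[1,0.01,0.01,-0.6,0,0,0],[1,0,0,-0.6,0,0,0],[1,0,0,-0.6,0,0,0],[1,0,0,-0.3,0,0,0],[1,0,0,-0.08,0,0,0],[1,0,0,0,0,0,0],[1,0,0,0,0,0,0]]

```text
t: 28.52
tcp_pos: [588.0, -86.8, 45.5]
eef_rot: [[0.982, 0.188, 0.001], [0.188, -0.982, -0.0], [0.001, 0.0, -1.0]]
ft_force: [-0.9, 0.4, -2.4]
gripper_width: 0.341
```

>>> servo_tool:
  rows:
    - [[1,0,0,-0.06,0,0,0],[1,0,0,-0.04,0,0,0],[1,0,0,-0.03,0,0,0],[1,0,0,0,0,0,0]]

```text
t: 29.02
tcp_pos: [587.5, -86.9, 38.7]
eef_rot: [[0.982, 0.188, 0.0], [0.188, -0.982, -0.0], [0.0, 0.0, -1.0]]
ft_force: [-5.3, 0.3, 12.7]
gripper_width: 0.337
```

Contact with the floor. I'll release it, rise and back off toward the robot, clear of the camera's view.

>>> servo_tool:
  rows:
    - [[0,0,0,0,0,0,0],[0,0,0,0,0,0,0],[0,0,0,0,0,0,0],[0,0,0,0,0,0,0],[0,0,0,0.4,0,0,0],[0,0,0,0.8,0,0,0],[0,0,0,0.8,0,0,0],[0,0,0,0.8,0,0,0],[0,0,0,0.8,0,0,0]]

```text
t: 30.15
tcp_pos: [587.3, -86.7, 220.9]
eef_rot: [[0.982, 0.188, 0.001], [0.188, -0.982, -0.0], [0.001, 0.0, -1.0]]
ft_force: [0.5, -0.1, -0.3]
gripper_width: 0.499
```

>>> servo_tool:
  rows:
    - [[0,-0.3,-0.5,0,0,0,0],[0,-0.5,-0.8,0,0,0,0],[0,-0.5,-0.8,0,0,0,0],[0,-0.5,-0.8,0,0,0,0],[0,-0.5,-0.8,0,0,0,0],[0,-0.2,-0.8,0,0,0,0],[0,0,-0.8,0,0,0,0],[0,0,0,0,0,0,0],[0,0,0,0,0,0,0]]

```text
t: 31.28
tcp_pos: [462.6, -351.1, 218.8]
eef_rot: [[0.982, 0.188, 0.001], [0.188, -0.982, 0.0], [0.001, -0.0, -1.0]]
ft_force: [0.4, -0.3, -0.5]
gripper_width: 0.5
```

Run:
```python
from h import *
snap('top','top9');snap('side','side9');s=sense();print(s['t'],s['tcp_pos'],s['ft_force'])
a=cv2.imread('pics/top9.png')[120:280,160:470];b=cv2.imread('pics/side9.png')[90:290,180:480]
cv2.imwrite('pics/v9.png',np.vstack([cv2.resize(a,(556,287)),cv2.resize(b,(556,310))]))
```

```text
31.375 [ 462.81684094 -350.63474577  218.55911813] [0.46814614 0.61070368 1.00831212]
```

View pics/v9.png

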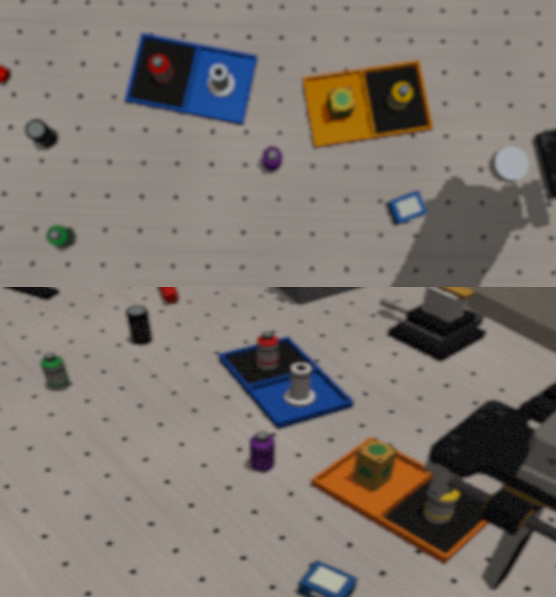

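All four parts stand upright in the right compartments, and the other objects are where they were. The arm is still and touching nothing.

```bash
python3 -c "
from workcell import *
print(finish_job())"
```

```text
the job is handed in; nothing more can be done
None
```

Both kits are made up and the job is handed in, at about 31 s of the 104 s allowed. I finished and checked the blue kit (red objective on the pad, post holder in the bare compartment) before touching the orange one (yellow objective on the pad, beam-splitter block in the bare compartment).

- **Set-downs:** I lowered each part slowly until the wrist force showed contact (about 6–13 N) before letting go, so nothing was dropped.
- **Final pictures:** The last top and side views show all four parts upright in their own compartments. The green objective, lens tube, case and purple look-alike look unmoved. In the final crops the dish shows only in the top view, where it is also in its place. I judged these by eye and did not measure them again.
- **Readings that disagreed:** The wrist force read about 9–10 N upward after I closed the jaws on the post holder, yellow objective and block, and about 0 N for red. I did not find out why, but it is far below the limits. Tray positions from the top and wrist cameras agreed to about 3 mm.

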